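# Lock the paint pot into the shaker

## Robot

A 6-joint arm with a two-finger parallel gripper is mounted at the origin on the work surface. World frame = base frame: x ahead of the robot, y to its left, z up, the work surface at z = 0. Lengths are in m, angles in degrees, forces in N, time in s.
With the tool pointing down it reaches from about 0.375 to 0.9 m from the base axis. Payload 3.1 kg.
Tool frame: the origin (TCP) lies at the very end of the fingers, on their centre line; the grasp point (between the pads) lies behind it (bot.grip_depth is the z of the grasp point in the tool frame, in m); z points along the fingers, y is the direction in which the jaws open and shut (so a half turn about z gives the same grasp; the last joint's range is limited). The gripper opens to 87 mm and grips with 3 to 60 N. Pads are 19 mm wide; open, the fingers measure 117 mm over their backs; the gripper's body (75 mm by 190 mm) begins 51 mm behind the grasp point.
Start: joints at [-74.055, 30.224, 82.088, -0, 67.689, -10.227], TCP at [0.276, -0.561, 0.223] pointing down, gripper open.
Joint ranges: [-176.69, 176.69], [-43.24, 126.21], [12.49, 139.97], [-82, 262], [0, 151.66], [-163.58, 163.58]. Speed limits (degrees/s): [159.86, 159.86, 180, 180, 180, 180].

## Interface

Orientations are given as a 3x3 rotation matrix whose columns are the frame's x, y, z axes.
In Python, from rig import bot, vision gives the robot as it stands. The module is installed in compiled form; this text tells all that it offers.
- The arm moves only by the shell command python3 -m jog 'ROWS'. ROWS is JSON, a list of rows, each a list of 3 entries, a list of its own where there are three numbers: the shift along the tool's x, y, z in mm, then the turn, a rotation vector about the tool's x, y, z in degrees, then the closure, from 0 (fully open) to 1 (shut). In form: [[[dx, dy, dz], [wx, wy, wz], fingers], ...]. A call has 1 to 12 rows; each row is the pose to reach, as a shift and turn from the pose commanded when the call began, along the tool's axes at that moment; what a row does not reach only later rows make up. A row lasts 1/12 s, in which the tool goes at most 41.7 mm and 7.16 degrees, less where a joint would pass 70% of its speed; a pose out of reach is approached as far as the arm can. A call with a gripper value outside its range is refused whole. The fingers move at their own pace and stop on an object; the grip force is fixed at half the most. Time passes only in rows, so rows that repeat a pose let the fingers close. It gives the time, the measured TCP pose, the force and the opening at its end, in the units of the state.
- bot.read_state(): the state, without advancing time (a new reading comes with each control period).
- vision.capture(name): name is "scene" or "top" or "wrist"; returns the picture (420x560x3 uint8, red, green, blue); there is no depth.
- vision.camera_info(name): a dict with "intrinsics" (3x3 intrinsics, pixels), "camera_from_world" (4x4, takes a point from world to camera coordinates); the wrist camera has in their place "mount" (4x4, takes a point from camera to tool coordinates, whose origin is the TCP and whose axes are the flange's). Camera axes: x right, y up, looking along -z (the intrinsics and any distortion apply to the point x, -y, -z); pixel columns grow to the right and rows downward; lengths in m; the calibration is good to about 2 mm. A picture is of the moment at which its call begins: read the wrist's pose just before it. camera_info takes no time and is no camera call.
- bot.hand_in(): hands the job in, once; it reports no verdict.
The state is a dict: "time_s": time; "joint_positions": joint angles; "qvel": joint speeds; "tau": joint torques, N m; "position": TCP position; "tcp_rot": TCP orientation; "force": force on the tool from outside, world axes, zero at the start; "moment": the same for the moment, N m; "opening": opening from 0.0 (shut) to 1.0 (fully open).
Only numpy, scipy, OpenCV 4.12 (cv2) and the standard library are available. Lean on these libraries where they do the work, as an engineer would, in place of code of your own. Each camera call takes 0.05 s, during which the arm holds its last target. There are 200 camera calls.

## Task

Fit the yellow paint pot to the paint shaker: push its bayonet foot down into the socket against the spring until it is fully home, and turn it clockwise (seen from above) to the stop so that it stays locked down. Then put the red-handled lock pin fully down through the ear of the pot and the hole in the shaker's deck below it, and let go. Do not disturb the bottles, spray can, marker or airbrush standing and lying about.

Things in the scene. Friction and masses are not known exactly. Their poses are not given: they have to be found in the camera images.
- shaker: Paint shaker, fixed: grey box 160 x 160 mm, 85 mm high, with an aluminium deck 8 mm thick on top and the bayonet socket in its middle. Origin: centre of its underside, z up. Its x axis runs along the socket's two keyways, marked by green lines on the deck.
- socket (a point): Centre of the bayonet socket at the deck's top (85 mm above the table); axes as the shaker's. The opening is about 23 x 30 mm with two facing keyways along x (slot 57 mm long over all, 18 mm wide). Under the deck the foot can turn only clockwise seen from above, by 60 degrees from the keyways to a firm stop.
- deck_hole (a point): Centre of the lock pin's hole in the deck, at the deck's top: 13 mm through hole, 52 mm from the socket's centre, at 120 degrees anticlockwise (seen from above) from the shaker's +x axis, with a red mark beside it.
- plunger (a joint): Brass spring plunger (21 mm across) in the socket: m pressed down. At 0 its top is 12 mm below the deck's top; the pot set in the keyways rests on it 14 mm above home. Spring: 4 N at 0, 6.5 N at 0.014 (flange on the deck). Once the pot is turned and let go, the spring lifts it 2 mm so that its lugs bear on the deck's underside (reading 0.012).
- pot: Loose yellow paint pot, 0.25 kg, the same after a half turn. Origin: centre of the underside of its black flange (68 mm across, 6 mm thick), z up, x along ears, wing and lugs alike. Yellow body 44 mm across up to z = 37 mm. Below: neck 27 mm across, lug bar 50 (x) x 13 (y) mm from z = -10 to -18 mm, cone to z = -26 mm. Starts with the flange on the rim of the white ring.
- ear_a (a point): Centre, on the top face, of the 12 mm hole in the pot's ear at +x, 52 mm from the pot's axis, 6 mm above the pot's origin. The ear is 24 mm wide and ends 64 mm from the axis. With the pot locked, this ear or the other lies over the deck hole.
- ear_b (a point): The same for the ear at -x.
- wing (a point): Centre of the top of the pot's black wing grip, 69 mm above the pot's origin. The wing is 44 mm long (pot's x), 18 mm thick (pot's y), 32 mm high.
- rest: White plastic ring, fixed, 78 mm outer and 60 mm inner diameter, 30 mm high, in which the pot starts. Origin: centre of the underside.
- pin_block: Wooden block, fixed, 46 x 46 x 38 mm, with a 12 mm upright hole in which the lock pin starts. Origin: centre of the underside.
- pin: Loose steel lock pin, 40 g, round about its z axis (up). Origin: on the axis at the underside of its collar (20 mm across, 3 mm thick). Below: shank 9 mm thick, 32 mm long, pointed over the last 8 mm. Above: red round handle 14 mm thick from z = 3 to 35 mm. Fully in, the collar lies on the pot's ear, 8 mm above the deck.
- pin_tip (a point): Point of the lock pin, 32 mm below its origin.
- ink_green: Bystander: green dropper bottle, 32 mm across, 84 mm high, standing. Origin: centre of the underside.
- ink_red: Bystander: orange-red dropper bottle, as the green one.
- ink_violet: Bystander: violet dropper bottle, as the green one.
- cleaner: Bystander: white bottle with black cap, 42 mm across, 105 mm high, standing. Origin: centre of the underside.
- spray_can: Bystander: grey and blue spray can, 53 mm across, 150 mm high, standing. Origin: centre of the underside.
- marker: Bystander: black marker pen, lying along its x axis, 110 x 13 x 13 mm. Origin: centre of the underside.
- airbrush: Bystander: steel airbrush, lying, 124 mm long along its x axis, 20 mm high. Origin: on the table under its middle.

How it is judged:
By the outcome, as a careful person would: the job done as asked, in the order asked, and still so for the second after the job is handed in, with the robot touching nothing.
It also fails if it takes over 67 s, if anything falls off the work surface, if the arm or the gripper's body presses on something with over 40 N, if the wrist force passes 120 N, or if a joint passes its speed limit or range.

## Working session

There is one attempt and no reset: what is moved stays moved. The work goes in short steps, Python scripts to look and compute and a shell command to move; the robot and the scene stay as the last step left them, time stands still between calls to the robot, and variables do not carry over. Pictures are saved under pics/ and viewed, about 8 in all and at most 12, crops included, and the job is handed in when it is done.

```bash
mkdir -p pics; python3 - <<'E'
from rig import bot,vision
import cv2,numpy as np
print(bot.read_state(),bot.grip_depth)
for n in("scene","top","wrist"):
    print(n,vision.camera_info(n))
    im=vision.capture(n);cv2.imwrite(f"pics/{n}0.png",im[:,:,::-1])
E
```

```text
{'time_s': 0.0, 'joint_positions': array([-7.40526072e+01,  3.02796278e+01,  8.21573212e+01, -5.72659655e-04,
        6.76881281e+01, -1.02280724e+01]), 'qvel': array([ 0.00356844,  0.03812434, -0.07494234,  0.05819328, -0.03719777,
       -0.12704712]), 'tau': array([-1.14366518e-03, -4.40051544e+01, -1.76591581e+01,  6.32037409e-02,
        5.82315505e-02, -1.59354522e-04]), 'position': array([ 0.2755113 , -0.5601758 ,  0.22155934]), 'tcp_rot': array([[ 8.97445783e-01,  4.41124355e-01, -6.08681435e-04],
       [ 4.41124612e-01, -8.97443414e-01,  2.09645031e-03],
       [ 3.78538147e-04, -2.14995485e-03, -9.99997617e-01]]), 'force': array([ 0.31144173, -0.41293068,  0.8635172 ]), 'moment': array([ 0.0018793 , -0.00750266,  0.01654115]), 'opening': 0.9971310534011536} -0.0187
scene {'intrinsics': array([[391.15760752,   0.        , 283.44510033],
       [  0.        , 391.15760752, 219.53919787],
       [  0.        ,   0.        ,   1.        ]]), 'camera_from_world': array([[-2.58435505e-01,  9.66028502e-01, -1.52472424e-04,
         1.50556750e-01],
       [-7.50977518e-01, -2.008
[... 493 characters left out ...]
9980669 , -0.02684263,  0.05605302, -0.55309095],
       [-0.05625499, -0.00682846,  0.99839308, -1.34514629],
       [ 0.        ,  0.        ,  0.        ,  1.        ]])}
wrist {'intrinsics': array([[315.2666467 ,   0.        , 280.8829256 ],
       [  0.        , 315.2666467 , 209.98778376],
       [  0.        ,   0.        ,   1.        ]]), 'mount': array([[ 5.21896615e-04,  9.54606801e-01,  2.97868399e-01,
         8.39752705e-02],
       [ 9.99999860e-01, -5.24127758e-04, -7.23830390e-05,
         3.67172475e-04],
       [ 8.70237550e-05,  2.97868396e-01, -9.54606941e-01,
        -1.61171278e-01],
       [ 0.00000000e+00,  0.00000000e+00,  0.00000000e+00,
         1.00000000e+00]])}
```

View pics/top0.png

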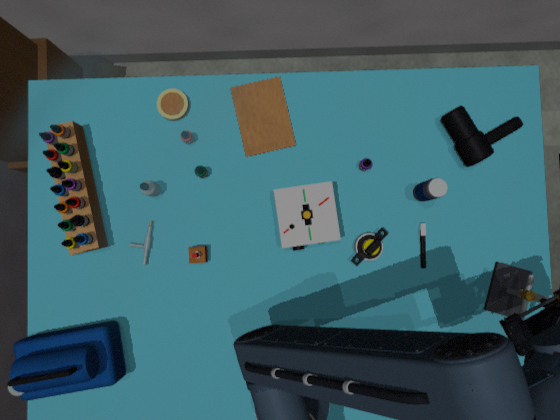

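View pics/scene0.png

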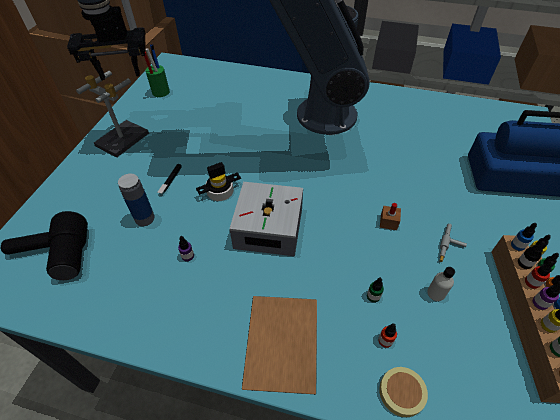

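```bash
cat > h.py <<'E'
from rig import bot,vision
import cv2,numpy as np
def cam(name,st=None):
    i=vision.camera_info(name);K=np.array(i["intrinsics"])
    if name=="wrist":
        T=np.eye(4);T[:3,:3]=st["tcp_rot"];T[:3,3]=st["position"]
        return K,T@i["mount"]
    return K,np.linalg.inv(i["camera_from_world"])
def cast(c,u,v,z):
    K,T=c
    d=T[:3,:3]@np.array([(u-K[0,2])/K[0,0],-(v-K[1,2])/K[1,1],-1.])
    o=T[:3,3];return (o+d*(z-o[2])/d[2])[:2]
def proj(c,p):
    K,T=c
    q=np.linalg.inv(T)@np.r_[p,1];q=K@np.array([q[0],-q[1],-q[2]]);return q[:2]/q[2]
def shot(name,f):
    st=bot.read_state();im=vision.capture(name)
    cv2.imwrite(f,im[:,:,::-1]);return cam(name,st),im,st
def blobs(im,lo,hi,roi=None,mn=6):
    hsv=cv2.cvtColor(im,cv2.COLOR_RGB2HSV);m=cv2.inRange(hsv,np.array(lo),np.array(hi))
    if roi:
        k=np.zeros_like(m);x0,y0,x1,y1=roi;k[y0:y1,x0:x1]=1;m*=k
    n,l,s,c=cv2.connectedComponentsWithStats(m)
    return [(s[i,4],np.round(c[i],1),s[i,:4]) for i in range(1,n) if s[i,4]>=mn]
E
python3 - <<'E'
from h import *
c=cam("top")
P=lambda u,v,z:print((u,v),cast(c,u,v,z).round(4))
P(355,262,.036);P(385,229,.036)
P(304,195,.085);P(310,237,.085);P(307,215,.08);P(292,226,.085)
P(198,254,.073)
im=cv2.imread("pics/top0.png")[:,:,::-1]
print(blobs(im,(50,120,60),(70,255,255),(270,170,345,260)),blobs(im,(0,150,90),(8,255,255),(180,235,345,270)))
big=cv2.resize(im[170:290,170:450],None,fx=2.8,fy=2.8,interpolation=cv2.INTER_CUBIC);cv2.imwrite("pics/crop.png",big[:,:,::-1])
E
```

```text
(355, 262) [ 0.3905 -0.1892]
(385, 229) [ 0.4801 -0.2762]
(304, 195) [ 0.5777 -0.0506]
(310, 237) [ 0.4638 -0.0634]
(307, 215) [ 0.5235 -0.0573]
(292, 226) [ 0.4947 -0.0158]
(198, 254) [0.4256 0.2416]
[(np.int32(6), array([303.8, 194.7]), array([303, 193,   2,   5], dtype=int32)), (np.int32(6), array([309.8, 235.7]), array([309, 234,   2,   5], dtype=int32))] [(np.int32(21), array([194., 255.]), array([192, 253,   5,   5], dtype=int32))]
```

View pics/crop.png

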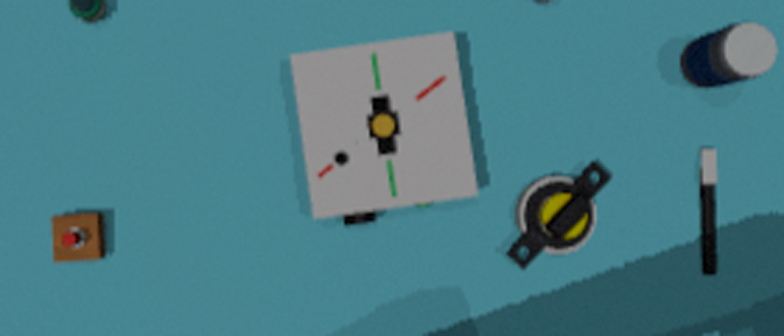

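```bash
python3 -m jog '[[[288,-223,20],[0,0,70],0],[[288,-223,20],[0,0,70],0],[[288,-223,20],[0,0,70],0],[[288,-223,20],[0,0,70],0],[[288,-223,20],[0,0,70],0],[[288,-223,20],[0,0,70],0],[[288,-223,20],[0,0,70],0],[[288,-223,20],[0,0,70],0],[[288,-223,20],[0,0,70],0],[[288,-223,20],[0,0,70],0],[[288,-223,20],[0,0,70],0],[[288,-223,20],[0,0,70],0]]'
python3 - <<'E'
from h import *
c,im,st=shot("wrist","pics/w1.png")
print(st["position"],st["tcp_rot"],st["joint_positions"])
for p in [(.435,-.233,.099)]:print(proj(c,p))
print(blobs(im,(22,150,60),(35,255,255)))
E
```

```text
time_s: 1.15
position: [0.436, -0.2324, 0.2024]
tcp_rot: [[0.723, -0.691, -0.0], [-0.691, -0.723, 0.0], [-0.001, 0.0, -1.0]]
force: [0.1, 0.5, -0.4]
opening: 0.999
[ 0.43604722 -0.23241334  0.20239572] [[ 7.22895828e-01 -6.90956877e-01 -4.65514550e-04]
 [-6.90956798e-01 -7.22895973e-01  3.38361461e-04]
 [-5.70311772e-04  7.70503546e-05 -9.99999834e-01]] [-4.10376547e+01  2.18551131e+01  1.01806317e+02 -3.46929374e-03
  5.63714169e+01  9.26701707e+01]
[283.85016854 210.93801547]
[(np.int32(454), array([266.3, 200.5]), array([257, 180,  30,  42], dtype=int32)), (np.int32(401), array([294.7, 202.3]), array([289, 182,  14,  40], dtype=int32)), (np.int32(223), array([ 90.7, 256.1]), array([ 82, 247,  20,  18], dtype=int32)), (np.int32(138), array([108.6, 294.3]), array([ 98, 282,  27,  28], dtype=int32)), (np.int32(6), array([439.8, 282.5]), array([438, 282,   5,   2], dtype=int32)), (np.int32(6), array([446.8, 283.3]), array([445, 282,   4,   4], dtype=int32)), (np.int32(9), array([451.2, 283.7]), array([450, 282,   4,   4], dtype=int32)), (np.int32(10), array([439.4, 285.4]), array([437
[... 1183 characters left out ...]
[447.1, 328.6]), array([445, 326,   6,   6], dtype=int32)), (np.int32(8), array([547.4, 351.5]), array([545, 350,   6,   5], dtype=int32)), (np.int32(8), array([460. , 354.2]), array([458, 352,   5,   5], dtype=int32)), (np.int32(7), array([504.7, 353.6]), array([503, 353,   4,   2], dtype=int32)), (np.int32(7), array([508.6, 356.1]), array([507, 354,   4,   4], dtype=int32)), (np.int32(6), array([379.8, 358.8]), array([379, 357,   3,   5], dtype=int32)), (np.int32(6), array([518.3, 359.5]), array([516, 358,   5,   4], dtype=int32)), (np.int32(11), array([382.5, 363.5]), array([379, 362,   8,   5], dtype=int32)), (np.int32(7), array([544.6, 363. ]), array([543, 362,   4,   4], dtype=int32))]
```

View pics/w1.png

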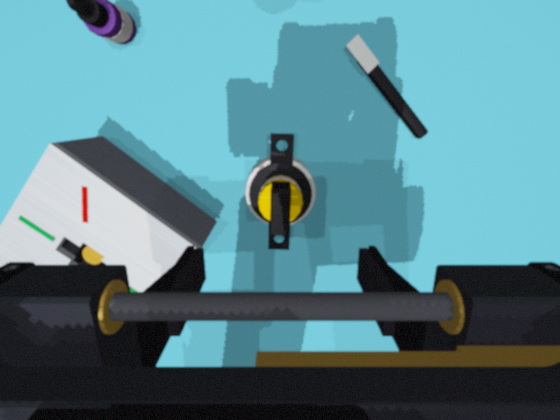

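```bash
python3 - <<'E'
from h import *
im=cv2.imread("pics/w1.png")[:,:,::-1];st=bot.read_state();c=cam("wrist",st)
a,b=[r[1] for r in blobs(im,(80,60,70),(105,255,255),(272,138,291,154))+blobs(im,(80,60,70),(105,255,255),(271,233,287,247)) if r[0]<200][:2]
print(a,b)
A=cast(c,*a,.036);B=cast(c,*b,.036);d=A-B;m=(A+B)/2
print(A,B,m,np.hypot(*d),np.degrees(np.arctan2(d[1],d[0])))
R=st["tcp_rot"];print("shift",(R.T@np.r_[m-st["position"][:2],0]*1000))
# shaker peek
g=[r for r in blobs(im,(45,100,60),(75,255,255),(0,180,170,300),10)];print([(r[0],r[1],cast(c,*r[1],.085)) for r in g])
E
```

```text
[281.5 145.1] [278.7 238.5]
[ 0.47296746 -0.26734869] [ 0.40057811 -0.1939533 ] [ 0.43677279 -0.23065099] 0.10308782619742853 -45.39538464092833
shift [-1.15589285e+00 -2.43241964e+00  3.85115891e-05]
[(np.int32(138), array([ 36.4, 228.1]), array([ 0.58053135, -0.05020012])), (np.int32(26), array([131.5, 290.3]), array([ 0.47674075, -0.06215415]))]
```

```bash
python3 -m jog '[[[-1,-2,40],[0,0,1.7],0],[[-1,-2,80],[0,0,1.7],0],[[-1,-2,110],[0,0,1.7],0],[[-1,-2,125],[0,0,1.7],0],[[-1,-2,132],[0,0,1.7],0],[[-1,-2,132],[0,0,1.7],0],[[-1,-2,132],[0,0,1.7],0.6],[[-1,-2,132],[0,0,1.7],1],[[-1,-2,132],[0,0,1.7],1],[[-1,-2,132],[0,0,1.7],1],[[-1,-2,132],[0,0,1.7],1],[[-1,-2,132],[0,0,1.7],1]]'
```

```text
time_s: 2.2
position: [0.4367, -0.2318, 0.0712]
tcp_rot: [[0.701, -0.713, 0.001], [-0.713, -0.701, -0.001], [0.001, -0.0, -1.0]]
force: [-0.4, 0.3, -0.1]
opening: 0.632
```

```bash
python3 -m jog '[[[0,0,0],[0,0,0],1],[[0,0,0],[0,0,0],1],[[0,0,0],[0,0,0],1],[[0,0,0],[0,0,0],1],[[0,0,0],[0,0,0],1],[[0,0,0],[0,0,0],1],[[0,0,0],[0,0,0],1],[[0,0,0],[0,0,0],1],[[0,0,0],[0,0,0],1],[[0,0,0],[0,0,0],1]]'; python3 - <<'E'
from h import *
print(bot.read_state()["moment"])
E
```

```text
time_s: 3.03
position: [0.4364, -0.2316, 0.0705]
tcp_rot: [[0.701, -0.714, -0.0], [-0.714, -0.701, 0.0], [-0.0, -0.0, -1.0]]
force: [-0.5, -0.2, 0.1]
opening: 0.205
[ 0.04068719 -0.00833181  0.05788421]
```

```bash
python3 -m jog '[[[0,0,-15],[0,0,0],1],[[0,0,-50],[0,0,0],1],[[0,0,-90],[0,0,0],1],[[0,0,-130],[0,0,-7],1],[[-30,-29,-130],[0,0,-14],1],[[-58,-57,-130],[0,0,-21],1],[[-86,-84,-130],[0,0,-28],1],[[-118,-116,-130],[0,0,-35],1],[[-118,-116,-130],[0,0,-42],1],[[-118,-116,-130],[0,0,-49],1],[[-118,-116,-130],[0,0,-52],1],[[-118,-116,-130],[0,0,-52],1]]'; python3 - <<'E'
from h import *
c,im,st=shot("wrist","pics/w2.png")
print(st["position"],st["tcp_rot"].round(4),st["joint_positions"].round(1),st["opening"])
for lo,hi in (((45,100,40),(75,255,255)),((0,140,60),(6,255,255)),((174,140,60),(179,255,255)),((20,120,40),(34,255,255))):
  print([(r[0],r[1],r[2],cast(c,*r[1],.085).round(4)) for r in blobs(im,lo,hi,(50,20,500,270),25)])
E
```

```text
time_s: 4.03
position: [0.4361, -0.0653, 0.2003]
tcp_rot: [[0.993, 0.115, -0.001], [0.115, -0.993, 0.0], [-0.001, -0.0, -1.0]]
force: [-0.1, 0.7, -2.5]
opening: 0.202
[ 0.43607552 -0.06534767  0.20034061] [[ 9.934e-01  1.148e-01 -8.000e-04]
 [ 1.148e-01 -9.934e-01  3.000e-04]
 [-8.000e-04 -4.000e-04 -1.000e+00]] [-23.1  18.2 108.9  -0.   53.   60.3] 0.20163463550020477
[(np.int32(169), array([282. ,  36.4]), array([280,  20,   5,  34], dtype=int32), array([ 0.5754, -0.0498])), (np.int32(88), array([281.8, 166. ]), array([280, 157,   5,  19], dtype=int32), array([ 0.4741, -0.0615]))]
[(np.int32(195), array([344. ,  61.3]), array([325,  49,  39,  26], dtype=int32), array([ 0.5634, -0.1012])), (np.int32(61), array([210.2, 143.1]), array([203, 138,  16,  11], dtype=int32), array([0.4866, 0.0021]))]
[]
[(np.int32(591), array([281.6,  99.8]), array([269,  86,  27,  29], dtype=int32), array([ 0.5287, -0.0549])), (np.int32(159), array([281.1, 217.7]), array([255, 213,  54,  14], dtype=int32), array([ 0.4263, -0.0664])), (np.int32(828), array([280.5, 239.2]), array([243, 224,  77,  41], dtype=int32), array([ 0.4049, -0.0683]))]
```

View pics/w2.png

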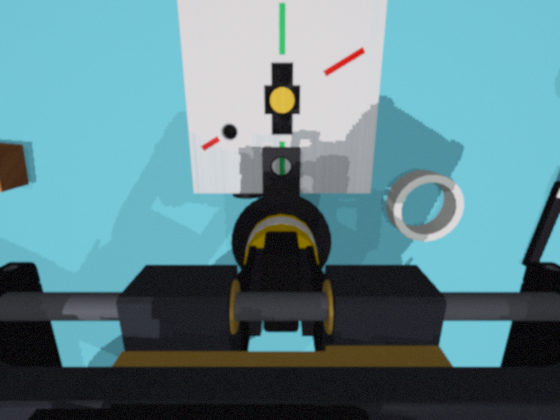

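```bash
python3 - <<'E'
from h import *
im=cv2.imread("pics/w2.png")[:,:,::-1];st=bot.read_state();c=cam("wrist",st);R=st["tcp_rot"]
m=(im.max(2)<60).astype(np.uint8);
k=np.zeros_like(m);k[55:140,215:320]=1
n,l,s,ce=cv2.connectedComponentsWithStats(m*k)
print([(s[i],ce[i]) for i in range(1,n) if s[i,4]>30])
print("plunger",cast(c,281.6,99.8,.073))
i=[i for i in range(1,n) if 215<=s[i,0]<240 and s[i,4]>60]
for j in i: print("hole",cast(c,*ce[j],.085))
x0,y0=281.5,0
w=[r for r in range(55,140) if im[r,277:286].max(axis=1).min()<60 or (l[r,281]>0)]
# keyway ends
col=(im[50:145,275:289].max(2)<70).mean(1);rows=np.where(col>.6)[0]+50;print(rows.min(),rows.max())
r=[np.where(im[q,255:310].max(1)<70)[0]+255 for q in (70,76,122,128)];print([(a.min(),a.max(),cast(c,(a.min()+a.max())/2,q,.085)) for a,q in zip(r,(70,76,122,128))])
A=cast(c,281.7,rows.min()-.5,.085);B=cast(c,281.7,rows.max()+.5,.085);print("socket",A,B,(A+B)/2,np.hypot(*(A-B)))
H=cv2.cvtColor(im,cv2.COLOR_RGB2HSV);eh=(im[158:174,270:293].max(2)>75);ys,xs=np.nonzero(eh);u,v=xs.mean()+270,ys.mean()+158
E=cast(c,u,v,.166);print("ear px",u,v,"tool rel",R.T@np.r_[E-st["position"][:2],0]*1000)
S=(A+B)/2;print("shift to socket",R.T@np.r_[S-st["position"][:2],0]*1000)
E
```

```text
[(array([ 266,   64,   33,   69, 1037], dtype=int32), array([281.79074253,  97.07328833])), (array([224, 126,  12,  12, 114], dtype=int32), array([229.48245614, 131.36842105]))]
plunger [ 0.52923821 -0.05547971]
hole [ 0.49859189 -0.01424219]
64 132
[(np.int64(273), np.int64(291), array([ 0.5514404 , -0.05325875])), (np.int64(273), np.int64(291), array([ 0.54699294, -0.05376724])), (np.int64(273), np.int64(290), array([ 0.5112295 , -0.05743088])), (np.int64(273), np.int64(290), array([ 0.50634827, -0.05798662]))]
socket [ 0.55617923 -0.05247473] [ 0.50267112 -0.05857701] [ 0.52942517 -0.05552587] 0.053854944407487525
ear px 280.9307692307692 165.55769230769232 tool rel [ 5.19321197e+01 -1.99705597e-01 -3.88478945e-02]
shift to socket [ 9.38193626e+01  3.55432796e-01 -7.04632072e-02]
```

```bash
python3 -m jog '[[[40,0.5,0],[0,0,0],1],[[80,0.5,0],[0,0,0],1],[[94,0.5,0],[0,0,0],1],[[94,0.5,20],[0,0,0],1],[[94,0.5,40],[0,0,0],1],[[94,0.5,45],[0,0,0],1],[[94,0.5,45],[0,0,0],1],[[94,0.5,45],[0,0,0],1]]'
python3 -m jog '[[[0,0,3],[0,0,0],1],[[0,0,6],[0,0,0],1],[[0,0,9],[0,0,0],1],[[0,0,11],[0,0,0],1],[[0,0,11],[0,0,0],1]]'
```

```text
time_s: 4.75
position: [0.5298, -0.0562, 0.1555]
tcp_rot: [[0.994, 0.112, -0.001], [0.112, -0.994, 0.0], [-0.001, -0.0, -1.0]]
force: [0.2, 0.3, -1.6]
opening: 0.206
time_s: 5.17
position: [0.5298, -0.056, 0.1444]
tcp_rot: [[0.994, 0.113, -0.0], [0.113, -0.994, 0.0], [-0.0, -0.0, -1.0]]
force: [-0.2, 0.2, -2.0]
opening: 0.207
```

```bash
python3 -m jog '[[[0,0,2],[0,0,0],1],[[0,0,4],[0,0,0],1],[[0,0,4],[0,0,0],1]]'
python3 -m jog '[[[0,0,2],[0,0,0],1],[[0,0,4],[0,0,0],1],[[0,0,4],[0,0,0],1]]'
```

```text
time_s: 5.42
position: [0.5298, -0.0559, 0.1402]
tcp_rot: [[0.994, 0.113, -0.001], [0.113, -0.994, 0.0], [-0.001, -0.0, -1.0]]
force: [-0.0, 0.2, -2.0]
opening: 0.207
time_s: 5.67
position: [0.5302, -0.0561, 0.1367]
tcp_rot: [[0.994, 0.113, 0.0], [0.113, -0.994, -0.0], [0.0, 0.0, -1.0]]
force: [-0.4, 1.3, 2.3]
opening: 0.205
```

```bash
python3 -m jog '[[[0,0,2],[0,0,0],1],[[0,0,4],[0,0,0],1],[[0,0,6],[0,0,0],1],[[0,0,8],[0,0,0],1],[[0,0,9],[0,0,0],1],[[0,0,9],[0,0,0],1]]'
python3 -m jog '[[[0,0,1],[0,0,0],1],[[0,0,2],[0,0,0],1],[[0,0,2],[0,0,0],1]]'
```

```text
time_s: 6.17
position: [0.5302, -0.056, 0.1275]
tcp_rot: [[0.994, 0.113, 0.0], [0.113, -0.994, -0.0], [0.0, 0.0, -1.0]]
force: [-1.6, 0.2, 3.9]
opening: 0.202
time_s: 6.42
position: [0.5302, -0.0561, 0.1256]
tcp_rot: [[0.994, 0.113, 0.0], [0.113, -0.994, -0.0], [0.0, 0.0, -1.0]]
force: [0.3, 0.5, 4.0]
opening: 0.205
```

```bash
python3 -m jog '[[[0,0,1],[0,0,0],1],[[0,0,1],[0,0,0],1]]'; python3 -m jog '[[[0,0,1],[0,0,0],1],[[0,0,1],[0,0,0],1]]'
```

```text
time_s: 6.58
position: [0.5302, -0.0561, 0.1255]
tcp_rot: [[0.994, 0.113, 0.001], [0.113, -0.994, -0.0], [0.001, 0.0, -1.0]]
force: [-1.9, 0.4, 9.6]
opening: 0.201
time_s: 6.75
position: [0.5302, -0.056, 0.1254]
tcp_rot: [[0.994, 0.113, 0.001], [0.113, -0.994, -0.0], [0.001, 0.001, -1.0]]
force: [-3.7, 1.5, 16.5]
opening: 0.206
```

```bash
python3 -m jog '[[[0,0,-1.5],[0,0,6],1],[[0,0,-1.5],[0,0,12],1],[[0,0,-1.5],[0,0,18],1],[[0,0,-1.5],[0,0,24],1],[[0,0,-1.5],[0,0,30],1],[[0,0,-1.5],[0,0,36],1],[[0,0,-1.5],[0,0,42],1],[[0,0,-1.5],[0,0,48],1],[[0,0,-1.5],[0,0,52],1],[[0,0,-1.5],[0,0,52],1]]'; python3 -c "
from rig import bot;print(bot.read_state()['moment'],bot.read_state()['joint_positions'])"
```

```text
time_s: 7.58
position: [0.5303, -0.0566, 0.1255]
tcp_rot: [[0.699, -0.715, 0.001], [-0.715, -0.699, -0.001], [0.001, 0.0, -1.0]]
force: [-0.9, -1.2, 5.7]
opening: 0.203
[-0.07582106  0.32708994  0.01507737] [-1.80751929e+01  3.12519770e+01  1.00485108e+02 -5.98024274e-02
  4.81995981e+01  1.17614970e+02]
```

```bash
python3 -m jog '[[[0,0,0],[0,0,4],1],[[0,0,0],[0,0,7],1],[[0,0,0],[0,0,7],1]]'; python3 -c "
from rig import bot;print(bot.read_state()['moment'])"; python3 -m jog '[[[0,0,0],[0,0,2],1],[[0,0,0],[0,0,3],1],[[0,0,0],[0,0,3],1]]'; python3 -c "
from rig import bot;print(bot.read_state()['moment'])"
```

```text
time_s: 7.83
position: [0.5292, -0.0568, 0.1255]
tcp_rot: [[0.608, -0.794, -0.002], [-0.794, -0.608, -0.002], [0.0, 0.002, -1.0]]
force: [-3.7, -3.5, 8.3]
opening: 0.206
[-0.32305871  0.6348249   0.10412407]
time_s: 8.08
position: [0.5288, -0.0569, 0.1256]
tcp_rot: [[0.569, -0.822, -0.003], [-0.822, -0.569, -0.002], [0.001, 0.004, -1.0]]
force: [-3.6, -2.5, 9.1]
opening: 0.207
[-0.29729798  0.67708784  0.76356038]
```

```bash
python3 -m jog '[[[0,0,0],[0,0,2],1],[[0,0,0],[0,0,2],1],[[0,0,-1],[0,0,1],1],[[0,0,-2],[0,0,0],1],[[0,0,-2.5],[0,0,0],1],[[0,0,-2.5],[0,0,0],1]]';python3 -c "
from rig import bot;print(bot.read_state()['moment'])"; python3 -m jog '[[[0,0,0],[0,0,0],0.5],[[0,0,0],[0,0,0],0.5],[[0,0,0],[0,0,0],0.5],[[0,0,0],[0,0,0],0.5],[[0,0,0],[0,0,0],0.4],[[0,0,-40],[0,0,0],0.4],[[0,0,-80],[0,0,0],0.4],[[0,0,-110],[0,0,0],0.4],[[0,0,-110],[0,0,0],0.4],[[0,0,-110],[0,0,0],0.4]]'
python3 - <<'E'
from h import *
c,im,st=shot("wrist","pics/w3.png")
R=st["tcp_rot"];print(st["joint_positions"])
S=np.array([.5294,-.0555]);
for a in (126.7,-53.3):
  print(a,proj(c,np.r_[S+.052*np.array([np.cos(np.radians(a)),np.sin(np.radians(a))]),.093]))
E
```

```text
time_s: 8.58
position: [0.5289, -0.0562, 0.1265]
tcp_rot: [[0.567, -0.824, -0.003], [-0.824, -0.567, -0.0], [-0.002, 0.003, -1.0]]
force: [-0.7, -3.8, -7.0]
opening: 0.207
[-0.76782908  0.33054056  0.37303   ]
time_s: 9.42
position: [0.5315, -0.0562, 0.2399]
tcp_rot: [[0.566, -0.824, 0.006], [-0.824, -0.566, -0.001], [0.004, -0.004, -1.0]]
force: [-0.8, -0.5, -0.7]
opening: 0.597
[-1.80358695e+01  2.18813001e+01  9.41572861e+01  2.85881093e-02
  6.36239921e+01  1.27483870e+02]
126.7 [286.16057928 246.88624903]
-53.3 [282.55101786 147.68424734]
```

View pics/w3.png

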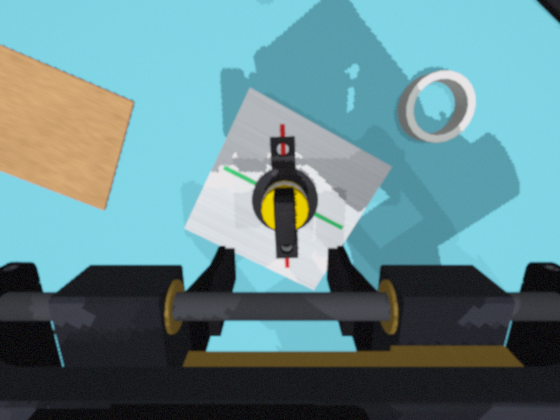

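```bash
python3 -m jog '[[[-40,-11,0],[0,0,-7],0],[[-80,-22,0],[0,0,-14],0],[[-120,-33,0],[0,0,-21],0],[[-160,-43,0],[0,0,-28],0],[[-200,-54,0],[0,0,-35],0],[[-240,-65,0],[0,0,-42],0],[[-280,-76,0],[0,0,-49],0],[[-313,-85,0],[0,0,-56],0],[[-313,-85,0],[0,0,-63],0],[[-313,-85,0],[0,0,-70],0],[[-313,-85,0],[0,0,-77],0],[[-313,-85,0],[0,0,-84],0]]'
python3 -m jog '[[[0,0,5],[0,0,-7],0],[[0,0,10],[0,0,-14],0],[[0,0,15],[0,0,-21],0],[[0,0,20],[0,0,-28],0],[[0,0,30],[0,0,-35],0],[[0,0,40],[0,0,-42],0],[[0,0,40],[0,0,-49],0],[[0,0,40],[0,0,-56],0],[[0,0,40],[0,0,-63],0],[[0,0,40],[0,0,-70],0],[[0,0,40],[0,0,-77],0],[[0,0,40],[0,0,-84],0]]'
python3 -m jog '[[[0,0,0],[0,0,-7],0],[[0,0,0],[0,0,-14],0],[[0,0,0],[0,0,-14],0],[[0,0,0],[0,0,-14],0]]'
python3 - <<'E'
from h import *
c,im,st=shot("wrist","pics/w4.png");R=st["tcp_rot"];p=st["position"]
print(st["joint_positions"])
ct=cam("top");print("top est",cast(ct,194,255,.06))
for r in blobs(im,(0,140,60),(5,255,255),(100,50,450,330),20)+blobs(im,(6,80,30),(20,255,255),(100,50,450,300),200):
  print(r,cast(c,*r[1],.06),R.T@np.r_[cast(c,*r[1],.06)-p[:2],0]*1000)
E
```

```text
time_s: 10.47
position: [0.4213, 0.2503, 0.2357]
tcp_rot: [[0.876, 0.483, -0.004], [0.483, -0.876, -0.001], [-0.004, -0.001, -1.0]]
force: [-0.0, -0.5, 0.4]
opening: 0.998
time_s: 11.47
position: [0.4215, 0.2497, 0.1958]
tcp_rot: [[-0.388, 0.922, -0.004], [0.922, 0.388, -0.001], [0.001, -0.004, -1.0]]
force: [-0.1, -0.1, -0.7]
opening: 1.0
time_s: 11.8
position: [0.4219, 0.2499, 0.1963]
tcp_rot: [[-0.592, 0.806, -0.003], [0.806, 0.592, -0.001], [0.001, -0.003, -1.0]]
force: [-0.2, -0.1, -0.4]
opening: 1.001
[ 1.75441386e+01  2.21595481e+01  1.02598152e+02  1.39724429e-02
  5.54205619e+01 -1.87449227e+01]
top est [0.42264079 0.25504794]
(np.int32(189), array([285.7, 199.7]), array([279, 190,  14,  19], dtype=int32)) [0.42712262 0.25298339] [-0.573119    6.0557868  -0.01813377]
(np.int32(1594), array([285.6, 189.4]), array([257, 161,  58,  60], dtype=int32)) [0.42087864 0.26123698] [ 9.77514029e+00  5.90642668e+00 -5.39350999e-03]
```

View pics/w4.png

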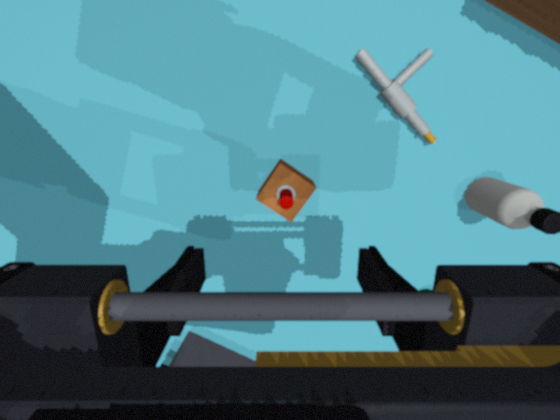

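```bash
python3 - <<'E'
from h import *
st=bot.read_state();c=cam("wrist",st);R=st["tcp_rot"];p=st["position"]
f=lambda u,v,z:R.T@np.r_[cast(c,u,v,z)-p[:2],0]*1000
print("top edge",f(285.8,209,.073)+[7,0,0])
print("block edges at .038",f(286,161,.038),f(286,221,.038),f(257,188,.038),f(315,185,.038))
im=cv2.imread("pics/w4.png")[:,:,::-1]
cv2.imwrite("pics/c4.png",cv2.resize(im[155:225,250:320],None,fx=7,fy=7,interpolation=cv2.INTER_CUBIC)[:,:,::-1])
E
```

```text
top edge [ 0.80450117  6.09209418 -0.01969571]
block edges at .038 [3.39033415e+01 6.56917624e+00 1.76214087e-02] [-30.4995209    6.91428644  -0.04482454] [  5.8255992  -23.44074306   0.05853621] [ 9.06218839 36.76882252 -0.0743923 ]
```

View pics/c4.png

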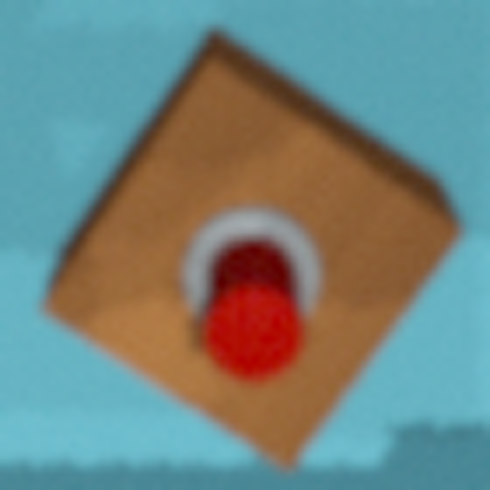

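```bash
python3 -m jog '[[[0.5,6.2,0],[0,0,-0.4],0],[[0.5,6.2,40],[0,0,-0.4],0],[[0.5,6.2,80],[0,0,-0.4],0],[[0.5,6.2,115],[0,0,-0.4],0],[[0.5,6.2,140],[0,0,-0.4],0],[[0.5,6.2,151],[0,0,-0.4],0],[[0.5,6.2,151],[0,0,-0.4],0],[[0.5,6.2,151],[0,0,-0.4],1],[[0.5,6.2,151],[0,0,-0.4],1],[[0.5,6.2,151],[0,0,-0.4],1],[[0.5,6.2,151],[0,0,-0.4],1],[[0.5,6.2,151],[0,0,-0.4],1]]'
python3 -m jog '[[[0,0,0],[0,0,0],1],[[0,0,0],[0,0,0],1],[[0,0,0],[0,0,0],1],[[0,0,0],[0,0,0],1],[[0,0,0],[0,0,0],1],[[0,0,0],[0,0,0],1],[[0,0,0],[0,0,0],1],[[0,0,0],[0,0,0],1],[[0,0,0],[0,0,0],1],[[0,0,0],[0,0,0],1]]'
```

```text
time_s: 12.85
position: [0.4283, 0.2545, 0.0476]
tcp_rot: [[-0.6, 0.8, 0.002], [0.8, 0.6, 0.001], [-0.001, 0.002, -1.0]]
force: [-0.4, 0.1, -0.3]
opening: 0.707
time_s: 13.68
position: [0.4268, 0.2538, 0.0465]
tcp_rot: [[-0.6, 0.8, -0.002], [0.8, 0.6, -0.001], [0.0, -0.002, -1.0]]
force: [-1.9, -1.3, 2.1]
opening: 0.148
```

```bash
python3 -m jog '[[[0,0,-15],[0,0,0],1],[[0,0,-50],[0,0,0],1],[[0,0,-90],[0,0,0],1],[[0,0,-130],[0,0,0],1],[[-38,-15,-150],[0,0,0],1],[[-76,-30,-150],[0,0,0],1],[[-114,-45,-150],[0,0,0],1],[[-152,-60,-150],[0,0,0],1],[[-190,-76,-150],[0,0,0],1],[[-228,-91,-150],[0,0,0],1],[[-257,-103,-150],[0,0,0],1],[[-257,-103,-150],[0,0,0],1]]'
python3 -m jog '[[[0,0,20],[0,0,0],1],[[0,0,40],[0,0,0],1],[[0,0,46],[0,0,0],1],[[0,0,46],[0,0,0],1],[[0,0,46],[0,0,0],1],[[0,0,46],[0,0,0],1]]'
python3 - <<'E'
from h import *
c,im,st=shot("wrist","pics/w5.png");R=st["tcp_rot"];p=st["position"]
print(proj(c,[.4983,-.0138,.093]),proj(c,p+R@[0,0,.0405]),proj(c,p+R@[0,0,.0085]))
cv2.imwrite("pics/c5.png",cv2.resize(im[130:280,190:390],None,fx=4,fy=4,interpolation=cv2.INTER_CUBIC)[:,:,::-1])
E
```

```text
time_s: 14.68
position: [0.503, -0.0191, 0.197]
tcp_rot: [[-0.595, 0.803, 0.006], [0.803, 0.595, -0.003], [-0.006, 0.003, -1.0]]
force: [-0.2, 0.7, -1.1]
opening: 0.152
time_s: 15.18
position: [0.5002, -0.0129, 0.1513]
tcp_rot: [[-0.601, 0.8, 0.002], [0.8, 0.601, -0.0], [-0.001, 0.001, -1.0]]
force: [-0.6, 0.6, -0.7]
opening: 0.15
[275.79628123 226.27666082] [278.53623222 235.92809139] [278.21321039 256.36445952]
```

View pics/c5.png

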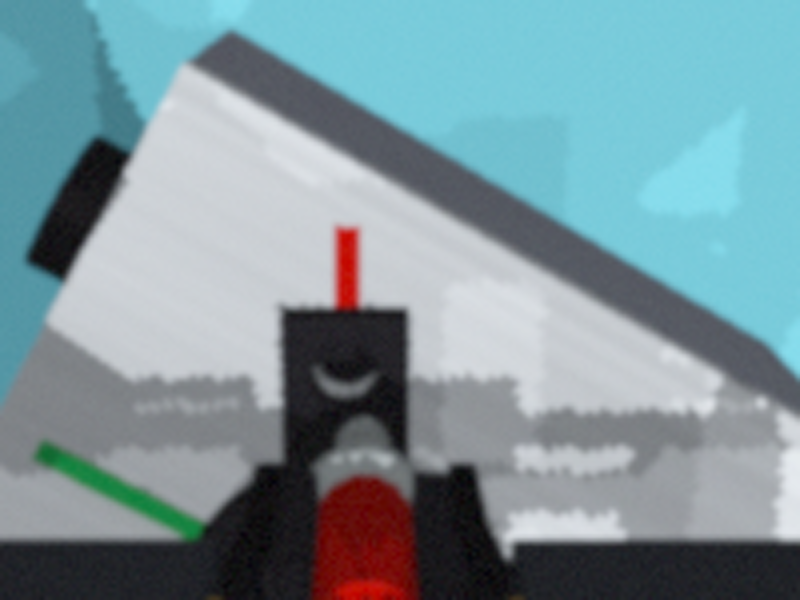

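```bash
python3 - <<'E'
from h import *
st=bot.read_state();c=cam("wrist",st);R=st["tcp_rot"];p=st["position"]
f=lambda u,v,z:(R.T@np.r_[cast(c,190+u/4-.4,130+v/4-.4,z)-p[:2],0]*1000)[:2].round(2)
z0=p[2]-.0085
print(p,"tip",f(362,416,z0-.032),"collar y",f(362,470,z0),"collar top/far edge(-10)",f(362,449,z0)-[10,0])
print("ear end-12",f(345,310,.093)-[12,0],"hole low edge +6",f(345,398,.093)+[6,0],"with 2.3",f(345,410,.093)+[6,0])
print("nominal",(R.T@np.r_[np.array([.4983,-.0138])-p[:2],0]*1000)[:2])
E
```

```text
[ 0.50026395 -0.01293212  0.15148992] tip [1.65 1.13] collar y [5.95 1.13] collar top/far edge(-10) [-0.72  1.13]
ear end-12 [ 3.18 -1.95] hole low edge +6 [ 4.06 -2.03] with 2.3 [ 1.67 -2.04]
nominal [ 0.48563622 -2.09152546]
```

```bash
python3 -m jog '[[[1.5,-2.8,5],[0,0,0],1],[[1.5,-2.8,12],[0,0,0],1],[[1.5,-2.8,15],[0,0,0],1],[[1.5,-2.8,15],[0,0,0],1],[[1.5,-2.8,15],[0,0,0],1]]'
python3 - <<'E'
from h import *
c,im,st=shot("wrist","pics/w6.png");R=st["tcp_rot"];p=st["position"]
print(p)
cv2.imwrite("pics/c6.png",cv2.resize(im[180:270,220:340],None,fx=6,fy=6,interpolation=cv2.INTER_CUBIC)[:,:,::-1])
E
```

```text
time_s: 15.65
position: [0.4961, -0.0136, 0.1352]
tcp_rot: [[-0.6, 0.8, -0.001], [0.8, 0.6, 0.0], [0.001, -0.0, -1.0]]
force: [-0.2, -0.2, -0.1]
opening: 0.152
[ 0.49608266 -0.01359948  0.13519904]
```

View pics/c6.png

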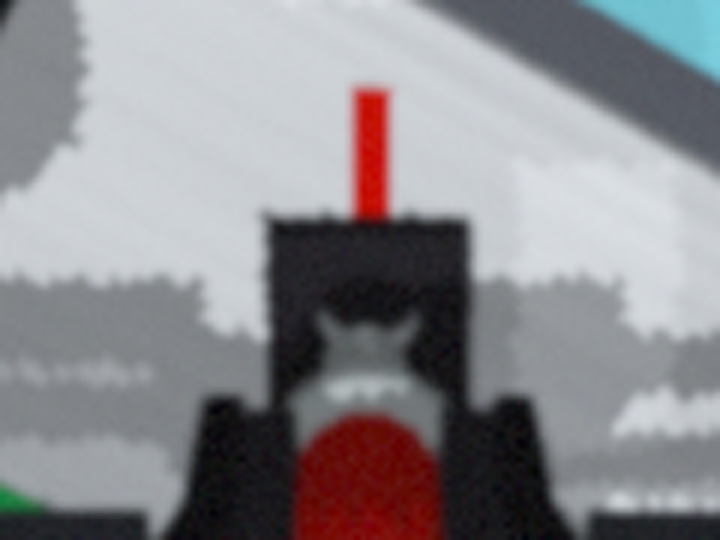

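```bash
python3 -m jog '[[[0.6,0,3],[0,0,0],1],[[0.6,0,6],[0,0,0],1],[[0.6,0,9],[0,0,0],1],[[0.6,0,9],[0,0,0],1]]';python3 -m jog '[[[0,0,3],[0,0,0],1],[[0,0,5],[0,0,0],1],[[0,0,5],[0,0,0],1]]'
```

```text
time_s: 16.03
position: [0.4955, -0.0131, 0.1259]
tcp_rot: [[-0.6, 0.8, -0.001], [0.8, 0.6, 0.0], [0.001, -0.001, -1.0]]
force: [0.4, -0.2, -0.8]
opening: 0.147
time_s: 16.28
position: [0.4957, -0.0131, 0.1211]
tcp_rot: [[-0.6, 0.8, -0.001], [0.8, 0.6, 0.0], [0.001, -0.001, -1.0]]
force: [-0.5, 0.1, -1.1]
opening: 0.153
```

```bash
python3 -m jog '[[[0,0,3],[0,0,0],1],[[0,0,6],[0,0,0],1],[[0,0,9],[0,0,0],1],[[0,0,9],[0,0,0],1]]';python3 -m jog '[[[0,0,3],[0,0,0],1],[[0,0,6],[0,0,0],1],[[0,0,8],[0,0,0],1],[[0,0,9.5],[0,0,0],1],[[0,0,9.5],[0,0,0],1]]'
```

```text
time_s: 16.62
position: [0.4955, -0.0131, 0.1119]
tcp_rot: [[-0.6, 0.8, -0.001], [0.8, 0.6, 0.0], [0.001, -0.001, -1.0]]
force: [-0.2, 0.0, 0.1]
opening: 0.156
time_s: 17.03
position: [0.4957, -0.0131, 0.1027]
tcp_rot: [[-0.6, 0.8, -0.001], [0.8, 0.6, 0.0], [0.001, -0.0, -1.0]]
force: [-0.6, 0.3, -1.1]
opening: 0.153
```

```bash
python3 -m jog '[[[0,0,1],[0,0,0],1],[[0,0,1],[0,0,0],1]]';python3 -m jog '[[[0,0,1],[0,0,0],1],[[0,0,1],[0,0,0],1]]'
```

```text
time_s: 17.2
position: [0.4959, -0.0132, 0.102]
tcp_rot: [[-0.6, 0.8, -0.0], [0.8, 0.6, 0.0], [0.0, -0.0, -1.0]]
force: [0.4, -0.2, -0.5]
opening: 0.154
time_s: 17.37
position: [0.496, -0.0131, 0.1011]
tcp_rot: [[-0.6, 0.8, 0.0], [0.8, 0.6, 0.0], [-0.0, 0.0, -1.0]]
force: [-0.2, 0.3, 1.5]
opening: 0.151
```

```bash
python3 -m jog '[[[0,0,0.7],[0,0,0],1],[[0,0,0.7],[0,0,0],1],[[0,0,0],[0,0,0],1]]'
python3 -m jog '[[[0,0,0],[0,0,0],0.5],[[0,0,0],[0,0,0],0.5],[[0,0,0],[0,0,0],0.5],[[0,0,0],[0,0,0],0.5],[[0,0,0],[0,0,0],0.5],[[0,0,-30],[0,0,0],0.5],[[0,0,-70],[0,0,0],0.5],[[0,0,-110],[0,0,0],0.5],[[0,0,-130],[0,0,0],0.5],[[0,0,-130],[0,0,0],0.5],[[0,0,-130],[0,0,0],0.5]]'
python3 - <<'E'
from h import *
c,im,st=shot("wrist","pics/w7.png")
cv2.imwrite("pics/c7.png",cv2.resize(im[120:270,180:380],None,fx=4,fy=4,interpolation=cv2.INTER_CUBIC)[:,:,::-1])
_,sc,_=shot("scene","pics/s7.png")
cv2.imwrite("pics/c8.png",cv2.resize(sc[150:270,190:350],None,fx=5,fy=5,interpolation=cv2.INTER_CUBIC)[:,:,::-1])
P=lambda z:proj(c,[.4983,-.0138,z])
print("top disc if seated",P(.128),"collar",P(.096))
E
```

```text
time_s: 17.62
position: [0.4959, -0.0131, 0.1011]
tcp_rot: [[-0.6, 0.8, 0.0], [0.8, 0.6, -0.0], [-0.0, 0.0, -1.0]]
force: [-0.0, 0.2, 0.6]
opening: 0.152
time_s: 18.53
position: [0.4965, -0.0133, 0.2322]
tcp_rot: [[-0.6, 0.8, 0.003], [0.8, 0.6, -0.001], [-0.003, 0.002, -1.0]]
force: [-0.2, -0.3, -0.4]
opening: 0.5
top disc if seated [279.9997099  209.90511134] collar [279.98466719 200.05634389]
```

View pics/c7.png

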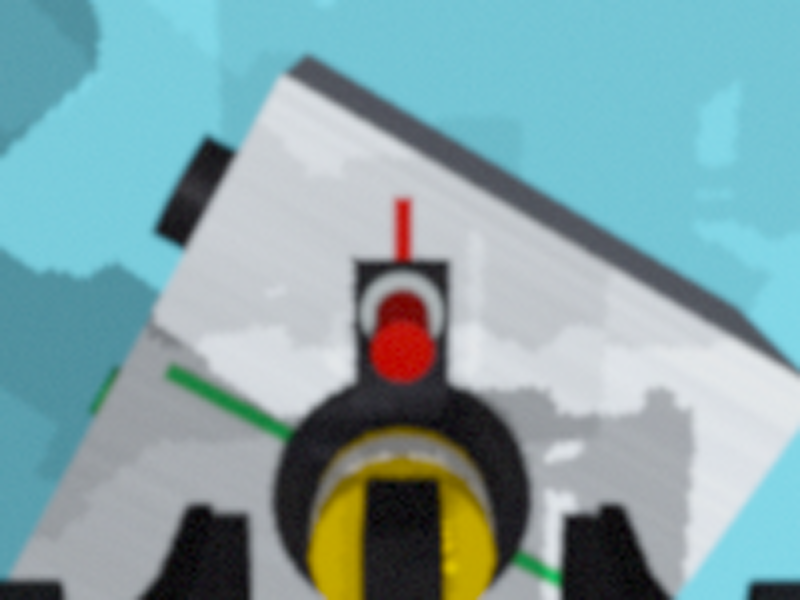

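View pics/c8.png

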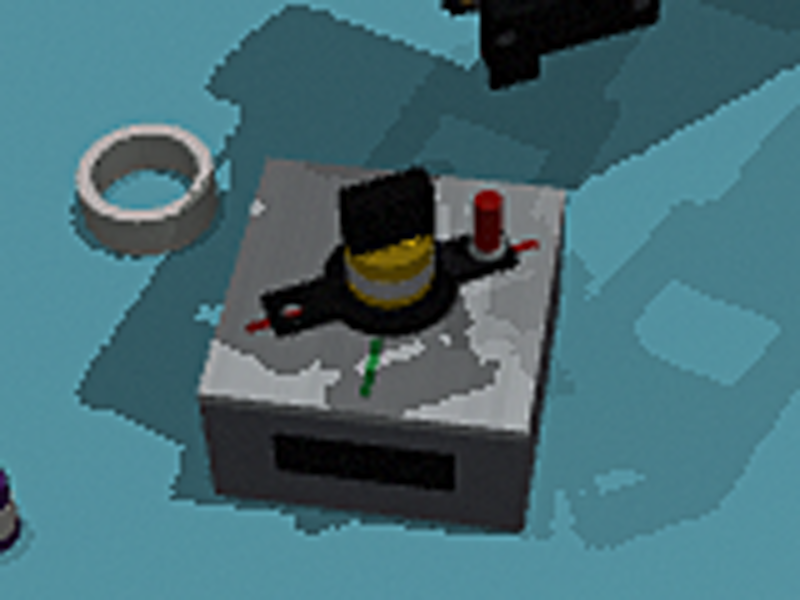

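```bash
python3 -c "
from rig import bot;print(bot.hand_in())"
```

```text
the job is handed in; nothing more can be done
None
```

The yellow pot is locked in the shaker, the lock pin is through its ear and the deck hole, and the job is handed in. It took about 18.6 s on the robot's clock, and the gripper was clear of everything at hand-in.

- **Pot:** I lifted it by the wing and set it in the keyways. I then pressed it against the spring until the flange met the deck, where the force rose to 16.5 N with no further travel. Turning it clockwise about 60°, the moment rose to 0.76 N m at the stop. On an upward pull before letting go, the gripper felt about 7 N of resistance, so the lugs were holding.
- **Pin:** It went down without side force until the collar met the ear, where I felt only light contact (1.5 N). I then let go and raised the arm.
- **Last checks:** The final wrist and scene pictures show the ears in line with the red marks. The pin is upright with its collar flat on the ear.
- **Bystanders:** The gripper kept clear of them on the paths I planned. I did not compare their positions before and after.
- **Disagreements:** The overhead and wrist cameras differed by about 3–4 mm on the socket centre. I went by the wrist camera, and the fit confirmed it. The wrist picture also showed the gripped pin about 1 mm off the tool axis, which I corrected before putting it in.

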